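# Draw the tall backing panel and set up the vial check

## Task

Draw the one tall white panel upwards out of the stack leaning on the rack, leaving the three short panels leaning there, and lean it against the empty backrest of the viewing stand, with its foot behind the lip, centred and square to the stand. Then stand the capped clear vial upright in the middle of the round mark on the viewing stand, in front of the panel. Set both down gently and leave the bottles and the blue carton where they are.

Things in the scene. Friction and masses are not known exactly. Their poses are not given: they have to be found in the camera images.
- panel_tall: The tall white panel, 8 thick x 90 wide x 155 tall, about 120 g, 2nd to 4th from the front in a stack of four upright panels face to face; its top 55 mm stick out above the rest. Origin: centre of its underside. It leans back 0.26 rad: z runs up the panel, x is the face normal towards the backrest, y along its width.
- panel_front: One of three short white panels, 8 thick x 90 wide x 100 tall, about 80 g, always the frontmost in the stack. Origin at the centre of the lower edge's underside. Its axes are as for the tall panel. It must stay leaning on the rack.
- panel_b: One of three short white panels, 8 thick x 90 wide x 100 tall, about 80 g, somewhere behind the frontmost. Origin at the centre of the lower edge's underside. Its axes are as for the tall panel. It must stay leaning on the rack.
- panel_c: One of three short white panels, 8 thick x 90 wide x 100 tall, about 80 g, somewhere behind the frontmost. Origin at the centre of the lower edge's underside. Its axes are as for the tall panel. It must stay leaning on the rack.
- rack: Fixed rack: grey base 142 x 130 x 10 tall, aluminium backrest 110 wide leaning back 0.26 rad to 77 mm above the base, low lip in front of the stack, no mark. It leans to the robot's right. Origin under the base; x points from the open front to the backrest, z up. Rack and viewing stand stand left and right of the vial, either way round. A tall fixed apparatus fills x > 0.68 m, y > 0: keep clear.
- rack_foot (a point): Point on top of the rack's base, at mid width, where the front face of its backrest meets the base (10 mm above the worktop).
- viewer: Fixed viewing stand: grey base 202 (x, -110 to +92) x 130 x 10 tall, aluminium backrest like the rack's (110 wide, 77 above the base, leaning back 0.26 rad towards +x), low lip before it, round white mark on its front half. Origin under the base; x points from the open front to the backrest, z up.
- backrest_foot (a point): Point on top of the viewing stand's base, at mid width, where the backrest's front face meets the base (10 mm above the worktop). The floor for the panel's foot runs from here 22 mm forward (-x) to the lip, which is 6 thick and 8 high. Axes as the viewing stand's.
- mark (a point): Centre of the round white mark (black edge, 54 mm across, printed flat) on top of the viewing stand's base, 10 mm above the worktop and 98 mm in front of backrest_foot.
- vial: Small clear empty sample vial with a fixed black cap, an upright cylinder 25 across and 58 tall, about 30 g, between the two stands. Origin at the centre of its underside, z up.
- bottle_white: Bystander: white plastic bottle with a red cap, 49 across, 100 tall, on the worktop beyond the gap between the stands. Origin at the centre of its underside.
- bottle_amber: Bystander: small brown bottle with a black cap, 40 across, 82 tall, near the white bottle. Origin at the centre of its underside.
- blue_carton: Bystander: small blue carton, 48 x 60 x 32 tall, a little beyond the vial. Origin at the centre of its underside.
There are look-alikes about, which are no part of the job. What is shaped like the panel_tall but black or yellow is not meant.

How it is judged (in metres and radians):
On the way, in this order (a step that is already met when the one before it is completed fails the run):
1. the tall panel is drawn at least 60 mm up out of the stack (z of panel_tall in the frame of rack_foot above 0.06 m), for 0.1 s.
2. the tall panel leans, released, on the viewing stand (x of panel_tall in the frame of backrest_foot between -0.024 and 0.004 m and y of panel_tall in the frame of backrest_foot between -0.025 and 0.025 m and z of panel_tall in the frame of backrest_foot below 0.005 m and angle between panel_tall's own z axis and vertical between 0.12 and 0.5 rad and angle between the y axis of panel_tall and the y axis of viewer, either way round below 0.15 rad and contact force between panel_tall and viewer above 0.2 N and contact force between panel_tall and the fingers below 0.05 N and linear speed of panel_tall below 0.03 m/s), for 0.2 s.
3. the vial stands, released, on the mark (horizontal distance between vial and mark below 0.015 m and angle between vial's own z axis and vertical below 0.1 rad and z of vial in the frame of mark below 0.004 m and contact force between vial and the fingers below 0.05 N and linear speed of vial below 0.03 m/s), for 0.2 s.
At the end, for the whole second after the job is handed in: The tall panel leans at rest on the viewing stand (tilt 0.12-0.5 rad, foot behind the lip, within 25 mm of mid width and 0.15 rad of square); the vial is upright within 15 mm of the mark's centre; the short panels still lean on the rack (tilt 0.12-0.5 rad), moved under 30 mm; all released (all of step 2 and all of step 3 and angle between panel_front's own z axis and vertical between 0.12 and 0.5 rad and distance of each of panel_front, panel_b, panel_c from where it was at the start of the episode below 0.03 m and angle between panel_b's own z axis and vertical between 0.12 and 0.5 rad and angle between panel_c's own z axis and vertical between 0.12 and 0.5 rad); the robot touches nothing.
It fails at once if a short panel topples or is pulled out of the stack (angle between any of panel_front, panel_b, panel_c's own z axis and vertical above 0.6 rad or distance of any of panel_front, panel_b, panel_c from where it was at the start of the episode above 0.04 m).
It fails at once if the vial tips over (angle between vial's own z axis and vertical above 0.6 rad).
It fails at once if the panel or the vial is rammed onto the viewing stand (over 40 N) (contact force between any of panel_tall, vial and viewer above 40 N).
It fails at once if the panel or the vial is let go over 15 mm above the viewing stand ((z of panel_tall in the frame of backrest_foot above 0.017 m and horizontal distance between panel_tall and backrest_foot below 0.06 m and contact force between panel_tall and the fingers below 0.02 N) or (z of vial in the frame of mark above 0.015 m and horizontal distance between vial and mark below 0.05 m and contact force between vial and the fingers below 0.02 N)).
It fails at once if a bystander is pushed more than 30 mm (distance of any of bottle_white, bottle_amber, blue_carton from where it was at the start of the episode above 0.03 m).
It also fails if it takes over 72 s, if anything falls off the work surface, if the arm or the gripper's body presses on something with over 40 N, if the wrist force passes 120 N, or if a joint passes its speed limit or range.

## Robot

A 7-joint arm with a two-finger parallel gripper is mounted at the origin on a cart in front of the work surface, level with it; the furniture and walls round the work are solid. World frame = base frame: x ahead of the robot, y to its left, z up, the work surface at z = 0. Lengths are in mm, angles in rad, forces in N, time in s.
With the tool pointing down it reaches from about 425 to 875 mm from the base axis. Payload 4.7 kg.
Tool frame: the origin (TCP) lies midway between the tips of the shut fingers; the grasp point (between the pads) lies 19 mm behind it (env.grasp_offset is the distance from the TCP to the grasp point, in mm); z points along the fingers, y is the line along which they close (so a half turn about z gives the same grasp; the last joint's range is limited). The gripper opens to 87 mm and grips with 3 to 60 N. Pads are 19 mm wide; open, the fingers measure 117 mm over their backs; the gripper's body (75 mm by 190 mm) begins 51 mm behind the grasp point.
Start: joints at [1.178, 0.321, -0.07, 1.45, 0.023, 1.371, -0.057], TCP at [257.17, -596.984, 222.587] pointing down, gripper open.
Joint ranges: [-2.86, 2.86], [-0.3, 2.09], [-1.38, 1.24], [0.06, 2.45], [-1.56, 4.7], [0.09, 2.05], [-2.69, 2.69]. Speed limits (rad/s): [2.57, 2.57, 3.14, 3.14, 3.14, 3.14, 3.14].

## Interface

Orientations are given as a rotation vector (axis times angle).
In Python, from rig import env gives the robot as it stands. The module is installed in compiled form; this text tells all that it offers.
- The arm moves only by the tool apply_moves, never from a script. Its argument "steps" is a list of rows, each a list of 3 entries, a list of its own where there are three numbers: the turn, a rotation vector about the tool's x, y, z as a fraction of full scale, then the shift along the tool's x, y, z as a fraction of full scale, then the opening, from -1 (shut) to 1 (fully open). In form: [[[wx, wy, wz], [dx, dy, dz], hand], ...]. A call has 1 to 20 rows; each row shifts and turns the commanded pose from where the row before left it, along the tool's axes as they then stand; what a row does not reach is not made up. Full scale, the value 1, is 20 mm for a shift and 0.1 rad for a turn. A row lasts 1/10 s, in which the tool goes at most 50 mm and 8.59 degrees, less where a joint would pass 70% of its speed; a pose out of reach is approached as far as the arm can. A call with a number of a shift or a turn outside -1 to 1 is refused whole. A call with a gripper value outside its range is refused whole. The fingers move at their own pace and stop on an object; the grip force is fixed at half the most. Time passes only in rows, so rows that do not move let the fingers close. It gives the time, the measured TCP pose, the force, the opening and the grip force at its end, in the units of the state.
- env.state(): the state, without advancing time (a new reading comes with each control period).
- env.camera(name): name is "scene" or "side" or "wrist"; returns a dict with "image" (384x512x3 uint8, red, green, blue), "K" (3x3 intrinsics, pixels), "k1" (the pictures are not rectified: a ray, as slopes to the right and down, at radius r is drawn at 1 + k1 r^2 times it, then the intrinsics apply), "world_from_camera" (4x4, takes a point from camera to world coordinates); the wrist camera has in their place "tool_from_camera" (4x4, takes a point from camera to tool coordinates, whose origin is the TCP and whose axes are the flange's). Camera axes: x right, y down, z forward; pixel columns grow to the right and rows downward; lengths in mm; the calibration is good to about 2 mm. A picture is of the moment at which its call begins: read the wrist's pose just before it. There is no depth.
- env.job_done(): hands the job in; it is judged then, once.
The state is a dict: "t": time; "joint_positions": joint angles; "qvel": joint speeds; "effort": joint torques, N m; "position": TCP position; "ee_rot": TCP orientation; "ft_force": force on the tool from outside, world axes, zero at the start; "wrist_torque": the same for the moment, N m; "gripper_width": finger opening in mm; "grip_force": force on a finger pad.
Only numpy, scipy, OpenCV 4.12 (cv2) and the standard library are available. Lean on these libraries where they do the work, as an engineer would, in place of code of your own. Each camera call takes 0.05 s, during which the arm holds its last target. There are 200 camera calls.

## Working session

There is one attempt and no reset: what is moved stays moved. The work goes in short steps, Python scripts to look and compute and a tool call to move; the robot and the scene stay as the last step left them, time stands still between calls to the robot, and variables do not carry over. Pictures are saved under pics/ and viewed, at most 12 in all, crops included, and the job is handed in when it is done.

Besides the shell and the picture viewer there is one more tool, called as name([rows], argument=value, ...), one row to a line, values as JSON. apply_moves: Moves the arm, as the interface text tells. Shift numbers are shares of 20 mm and turn numbers shares of 0.1 rad, none past 1 either way. Its arguments: {"type":"object","properties":{"steps":{"type":"array"}},"required":["steps"]}

```bash
mkdir -p pics
cat > h.py <<'E'
import numpy as np, cv2, pickle
from rig import env
from scipy.spatial.transform import Rotation as R
def snap(n,f):
    s=env.state(); c=env.camera(n); c['state']=s
    if 'world_from_camera' not in c:
        T=np.eye(4);T[:3,:3]=R.from_rotvec(s['ee_rot']).as_matrix();T[:3,3]=s['position']
        c['world_from_camera']=T@c['tool_from_camera']
    pickle.dump(c,open(f'pics/{f}.pkl','wb')); cv2.imwrite(f'pics/{f}.png',c['image'][:,:,::-1]); return c
def load(f): return pickle.load(open(f'pics/{f}.pkl','rb'))
def ray(c,u,v):
    K=c['K'];d=np.array([(u-K[0,2])/K[0,0],(v-K[1,2])/K[1,1]]);s=d.copy()
    for _ in range(20): s=d/(1+c['k1']*(s@s))
    T=c['world_from_camera'];return T[:3,3],T[:3,:3]@np.array([s[0],s[1],1])
def onz(c,u,v,z):
    o,d=ray(c,u,v);return o+d*(z-o[2])/d[2]
def proj(c,P):
    p=np.linalg.inv(c['world_from_camera'])@np.append(P,1);s=p[:2]/p[2];s=s*(1+c['k1']*(s@s))
    return np.array([c['K'][0,0]*s[0]+c['K'][0,2],c['K'][1,1]*s[1]+c['K'][1,2]])
def tri(*obs):
    A=np.zeros((3,3));b=np.zeros(3)
    for c,u,v in obs:
        o,d=ray(c,u,v);d=d/np.linalg.norm(d);M=np.eye(3)-np.outer(d,d);A+=M;b+=M@o
    return np.linalg.solve(A,b)
E
python3 - <<'E'
from h import *
np.set_printoptions(precision=3,suppress=True)
for n in('scene','side'):
    c=snap(n,n);print(n,c['K'].tolist(),c['k1'],c['world_from_camera'])
a=[cv2.imread(f'pics/{n}.png') for n in('scene','side')]
print(env.state(),env.grasp_offset)
E
```

```text
scene [[385.52565461015877, 0.0, 255.15785527054322], [0.0, 385.52565461015877, 184.30604315586493], [0.0, 0.0, 1.0]] -0.004260039664999696 [[  -0.908   -0.289    0.304  105.441]
 [  -0.419    0.586   -0.694 1213.889]
 [   0.022   -0.757   -0.653  997.409]
 [   0.       0.       0.       1.   ]]
side [[493.66654236662293, 0.0, 261.1437630219525], [0.0, 493.66654236662293, 189.58852525929922], [0.0, 0.0, 1.0]] -0.1286282230800263 [[    1.        0.001     0.023   514.323]
 [   -0.019    -0.57      0.821 -1151.01 ]
 [    0.014    -0.822    -0.57    996.568]
 [    0.        0.        0.        1.   ]]
{'t': 0.1, 'joint_positions': array([ 1.178,  0.322, -0.07 ,  1.452,  0.023,  1.371, -0.057]), 'qvel': array([-0.001, -0.   ,  0.001, -0.002, -0.001,  0.002, -0.001]), 'effort': array([  0.   , -49.257,  -0.406, -31.34 ,  -0.064,   0.039,   0.   ]), 'position': array([ 256.964, -596.514,  221.581]), 'ee_rot': array([-3.075, -0.634,  0.001]), 'ft_force': array([-0.615,  0.812, -0.106]), 'wrist_torque': array([-0.003,  0.008,  0.004]), 'grip_force': 0.0, 'gripper_width': 86.95650404436493} 18.700000000000003
```

View pics/scene.png

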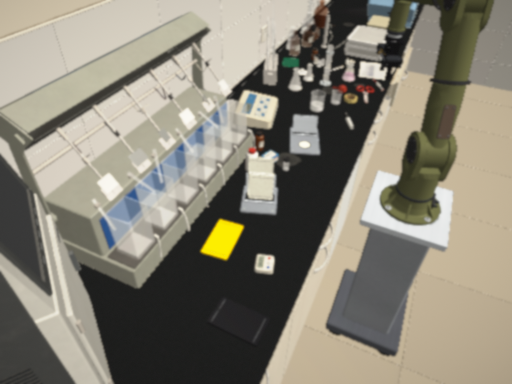

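View pics/side.png

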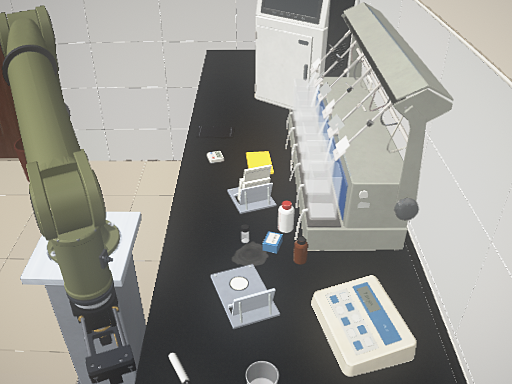

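Candidates for the tall white panel: the white stack at side (255,180) / scene (262,175), with the top-most sheet above the rest. The yellow sheet at side (260,163) and the black one at scene (238,320) are look-alikes, lying flat. I choose the white one in the stack and check it in a close crop.

Run:
```python
from h import *
a=cv2.imread('pics/side.png');b=cv2.imread('pics/scene.png')
f=lambda im,x,y,w,h,s:cv2.resize(im[y:y+h,x:x+w],None,fx=s,fy=s,interpolation=cv2.INTER_CUBIC)
A=f(a,220,155,80,100,6);B=f(b,235,140,50,100,6)[:,:300]
cv2.imwrite('pics/c1.png',np.hstack([A,B]))
A=f(a,200,225,100,110,5);B=f(b,280,105,50,110,5)
cv2.imwrite('pics/c2.png',np.hstack([A,B]))
```

```text
(no output)
```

View pics/c1.png

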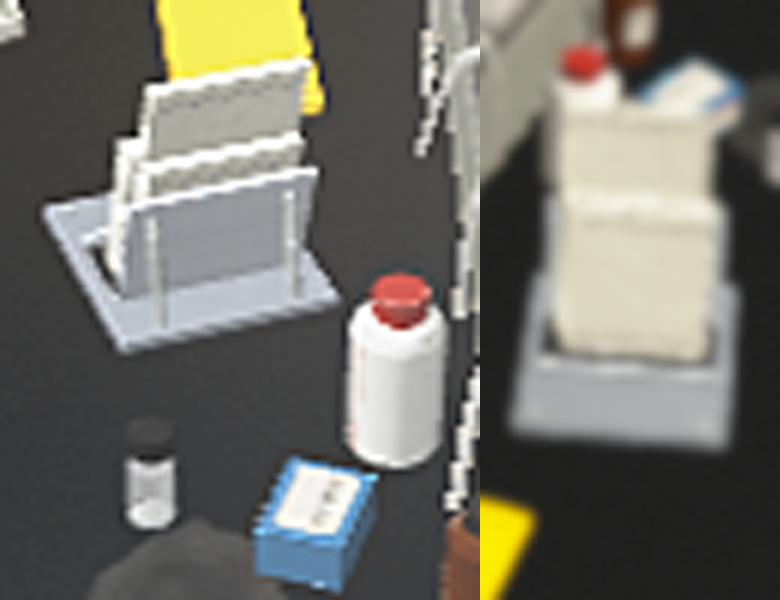

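View pics/c2.png

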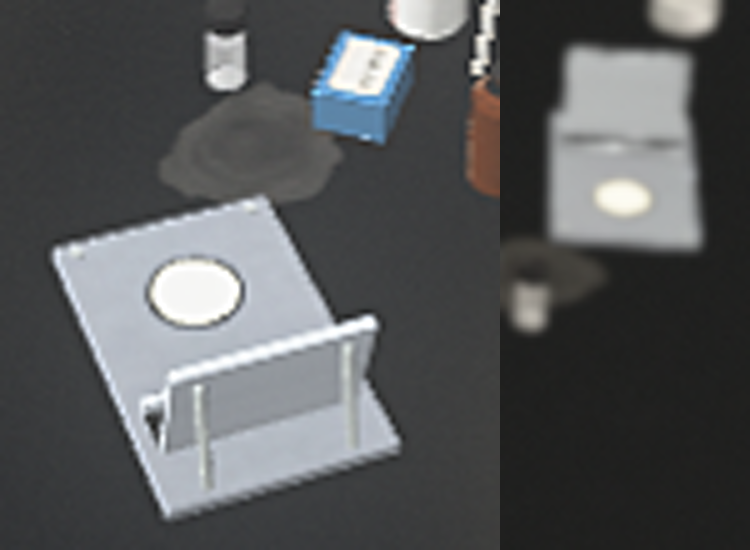

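```bash
cat > fit.py <<'E'
from h import *
from scipy.optimize import least_squares
np.set_printoptions(precision=1,suppress=True)
S=load('side');C=load('scene')
def W(p,P): c,s=np.cos(p[2]),np.sin(p[2]);return np.array([p[0]+c*P[0]-s*P[1],p[1]+s*P[0]+c*P[1],P[2]])
def fit(obs,p0,n=0):
    f=lambda p:np.concatenate([proj(c,W(p,[q(p) if callable(q) else q for q in P]))-np.array(uv) for c,uv,P in obs])
    r=least_squares(f,p0,loss='soft_l1');return r.x,r.fun
E
python3 - <<'E'
from fit import *
m=lambda p:p[3]
o=[(S,(210.4,275),(-110,-65,10)),(S,(253,265),(-110,65,10)),(S,(280,313),(92,65,10)),(S,(233,327.5),(92,-65,10)),(S,(239.2,283.4),(m,0,10)),(C,(304.4,144.6),(m,0,10)),
(C,(290,153.5),(-110,65,10)),(C,(320,154),(-110,-65,10)),(C,(293,114.6),(lambda p:p[3]+98+20.5,55,87)),(C,(318.4,116),(lambda p:p[3]+98+20.5,-55,87))]
x,f=fit(o,[500,-250,-1.5,-50]);print(x,f.reshape(-1,2))
b=lambda p:p[3]-142
m=lambda p:p[3]+0
e=lambda p:p[3]
o=[(S,(227.2,189.5),(b,-65,10)),(S,(240.3,212.3),(e,-65,10)),(S,(276.3,204.5),(e,65,10)),(C,(240,211),(b,65,10)),(C,(276.3,212.8),(b,-65,10))]
# fix e=92 with origin free
x,f=fit([(c,u,tuple(q(np.array([0,0,0,92])) if callable(q) else q for q in P)) for c,u,P in o],[500,100,-1.5]);print(x,f.reshape(-1,2))
print('vial',tri((S,220+152/6,155+522/6),(C,280+30/5,105+322/5)), onz(S,220+150/6,155+518/6,0))
print('tall top L,R side', onz(S,244.2,169.2,158),onz(S,271.7,165.3,158))
print('tall top scene', onz(C,235+80/6,140+108/6,158),onz(C,235+230/6,140+112/6,158))
E
```

```text
[ 501.  -229.    -1.2  -48.4] [[-0.8 -0.5]
 [-0.3 -1.6]
 [ 0.3  0.5]
 [-0.1  0. ]
 [-0.6  0.1]
 [-0.2 -0.6]
 [-0.4 -2.3]
 [-0.6 -1. ]
 [ 0.4  0.1]
 [-1.   0.1]]
[511.4 249.8  -1.2] [[-0.8 -0.3]
 [-0.1 -0.1]
 [ 0.2 -0.6]
 [ 0.1 -0.9]
 [-0.4 -0.4]]
vial [498.9   6.5  -3.9] [500.3   6.    0. ]
tall top L,R side [497.1 171.1 158. ] [585.1 194.8 158. ]
tall top scene [579.8 200.7 158. ] [497.1 164.  158. ]
```

```bash
cat > plan.py <<'E'
from h import *
np.set_printoptions(precision=2,suppress=True)
def pose():
    s=env.state();return np.array(s['position']),R.from_rotvec(s['ee_rot'])
def target(yaw,th,flip):
    xr=np.array([np.cos(yaw),np.sin(yaw),0]);z=-(np.sin(th)*xr+np.array([0,0,np.cos(th)]))
    n=np.cos(th)*xr-np.array([0,0,np.sin(th)]);y=n*flip
    return R.from_matrix(np.array([np.cross(y,z),y,z]).T)
def show(P,Rt,p=None,r=None):
    if p is None:p,r=pose()
    w=(r.inv()*Rt).as_rotvec()/.1; d=Rt.inv().apply(np.array(P)-p)/20; d0=r.inv().apply(np.array(P)-p)/20
    print('turn total units',w,'then shift (after turn)',d,' shift before turn',d0)
E
python3 - <<'E'
from plan import *
p,r=pose();print(p,r.as_matrix())
c=snap('wrist','w0');print(c['tool_from_camera'],c['K'][0])
for f in(1,-1):
    Rt=target(-1.2,.26,f);P=np.array([540,182,158])-Rt.as_matrix()[:,2]*110
    print(f,P);show(P,Rt);show([450,-250,280],Rt)
E
```

```text
[ 256.96 -596.51  221.58] [[ 0.92  0.4  -0.  ]
 [ 0.4  -0.92  0.  ]
 [-0.   -0.   -1.  ]]
[[  -0.     -0.97   -0.25   68.97]
 [   1.     -0.     -0.     -0.19]
 [   0.     -0.25    0.97 -161.31]
 [   0.      0.      0.      1.  ]] [328.55   0.   253.51]
1 [550.25 155.64 264.3 ]
turn total units [2.59 0.05 0.36] then shift (after turn) [ 27.3  -29.29   5.59]  shift before turn [ 28.35 -28.74  -2.09]
turn total units [2.59 0.05 0.36] then shift (after turn) [ 15.28 -12.98   0.44]  shift before turn [ 15.72 -12.1   -2.9 ]
-1 [550.25 155.64 264.3 ]
turn total units [ -0.07   4.   -30.8 ] then shift (after turn) [-27.3   29.29   5.59]  shift before turn [ 28.35 -28.74  -2.09]
turn total units [ -0.07   4.   -30.8 ] then shift (after turn) [-15.28  12.98   0.44]  shift before turn [ 15.72 -12.1   -2.9 ]
```

apply_moves([
  [[0.86,0,0.12],[0,0,0],1],
  [[0.86,0,0.12],[0,0,0],1],
  [[0.86,0,0.12],[0,0,0],1],
  [[0,0,0],[0.95,-0.8,0],1],
  [[0,0,0],[0.95,-0.8,0],1],
  [[0,0,0],[0.95,-0.8,0],1],
  [[0,0,0],[0.95,-0.8,0],1],
  [[0,0,0],[0.95,-0.8,0],1],
  [[0,0,0],[0.95,-0.8,0],1],
  [[0,0,0],[0.95,-0.8,0],1],
  [[0,0,0],[0.95,-0.8,0],1],
  [[0,0,0],[0.95,-0.8,0],1],
  [[0,0,0],[0.95,-0.8,0],1],
  [[0,0,0],[0.95,-0.8,0],1],
  [[0,0,0],[0.95,-0.8,0],1],
  [[0,0,0],[0.95,-0.8,0],1],
  [[0,0,0],[0.95,-0.8,0],1],
  [[0,0,0],[0.95,-0.8,0],1],
  [[0,0,0],[0.95,-0.8,0],1],
])

```text
t: 2.05
position: [451.2, -255.0, 286.3]
ee_rot: [-2.838, -0.532, 0.076]
ft_force: [-0.1, -0.1, -0.5]
gripper_width: 87.1
grip_force: 0.0
```

apply_moves([
  [[0,0,0],[0.7,-0.9,0],1],
  [[0,0,0],[0.7,-0.9,0.2],1],
  [[0,0,0],[0.7,-0.9,0.3],1],
  [[0,0,0],[0.7,-0.9,0.3],1],
  [[0,0,0],[0.7,-0.9,0.3],1],
  [[0,0,0],[0.7,-0.9,0.3],1],
  [[0,0,0],[0.7,-0.9,0.3],1],
  [[0,0,0],[0.7,-0.9,0.3],1],
  [[0,0,0],[0.7,-0.9,0.3],1],
  [[0,0,0],[0.7,-0.9,0.3],1],
  [[0,0,0],[0.7,-0.9,0.3],1],
  [[0,0,0],[0.7,-0.9,0.3],1],
  [[0,0,0],[0.7,-0.9,0.3],1],
  [[0,0,0],[0.7,-0.9,0.3],1],
  [[0,0,0],[0.7,-0.9,0.3],1],
  [[0,0,0],[0.7,-0.9,0.3],1],
  [[0,0,0],[0.7,-0.9,0.3],1],
  [[0,0,0],[0,0,0],1],
  [[0,0,0],[0,0,0],1],
])

```text
t: 3.95
position: [556.4, 128.4, 272.1]
ee_rot: [-2.839, -0.534, 0.077]
ft_force: [-0.0, -0.1, 0.1]
gripper_width: 87.0
grip_force: 0.0
```

Run:
```python
from plan import *
p,r=pose();print(env.state()['t'],p,r.as_matrix(),env.state()['joint_positions'])
c=snap('wrist','w1')
im=cv2.imread('pics/w1.png');cv2.imwrite('pics/w1b.png',cv2.resize(im,(800,600),interpolation=cv2.INTER_CUBIC))
```

```text
3.95 [556.37 128.4  272.09] [[ 0.93  0.35 -0.1 ]
 [ 0.36 -0.9   0.24]
 [-0.01 -0.25 -0.97]] [ 0.35  0.23 -0.55  1.52 -0.13  1.48 -1.37]
```

View pics/w1b.png

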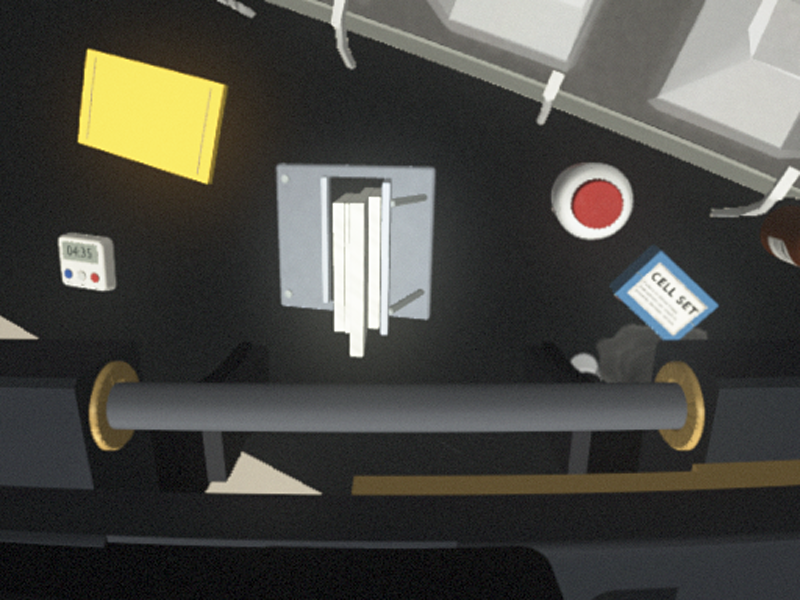

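Run:
```python
from plan import *
im=cv2.imread('pics/w1.png')[100:232,172:282];cv2.imwrite('pics/w1c.png',cv2.resize(im,(660,792)[::1],interpolation=cv2.INTER_CUBIC)[:600] if 0 else cv2.resize(im,(500,600),interpolation=cv2.INTER_CUBIC))
```

```text
(no output)
```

View pics/w1c.png

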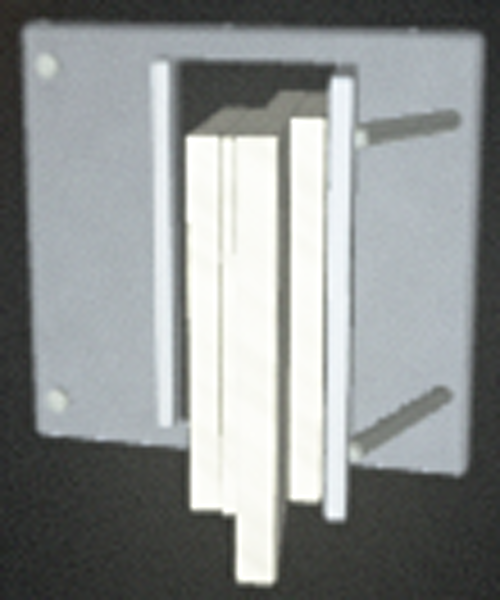

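Run:
```python
from fit import *
c=load('w1');k=500/110
q=lambda x,y:(172+x/k,100+y/k)
F=lambda p:p[3]+20.5
o=[(c,q(23,25),(-50,65,10)),(c,q(485,30),(92,65,10)),(c,q(466,471),(92,-65,10)),(c,q(38,435),(-50,-65,10)),(c,q(332,76),(F,55,87)),(c,q(327,520),(F,-55,87)),
(S,(227.2,189.5),(-50,-65,10)),(S,(240.3,212.3),(92,-65,10)),(S,(276.3,204.5),(92,65,10))]
for oo in(o,o[:6]):
    x,f=fit(oo,[511,250,-1.2,50]);print(x,x[2],W(x,(x[3],0,10)),'yaw %.3f'%x[2]);print(f.reshape(-1,2))
for z in(157,160):
  T=np.array([onz(c,*q(*a),z) for a in((237,135),(236,583),(280,135),(278,583))]);d=T[0]-T[1]
  print(T,T.mean(0),'yaw %.3f'%(np.arctan2(d[1],d[0])-np.pi/2), np.linalg.norm(d))
th=.26;foot=x[3]
for kk in(0,1,2):
    b=foot-(4+8*kk)/np.cos(th); print(kk,W(x,(b+155*np.sin(th),0,10+155*np.cos(th))))
```

```text
[512.3 250.   -1.2  49.6] -1.217976672669889 [529.4 203.4  10. ] yaw -1.218
[[-0.7 -0.9]
 [ 0.3 -0.2]
 [ 1.   1.6]
 [-0.4  0.4]
 [-0.  -0.5]
 [ 0.   0.3]
 [-0.5 -0.5]
 [-0.2 -0.2]
 [ 0.2 -0.5]]
[512.2 250.1  -1.2  49.8] -1.2178875491395618 [529.4 203.4  10. ] yaw -1.218
[[-0.8 -0.9]
 [ 0.2 -0.2]
 [ 0.9  1.6]
 [-0.5  0.4]
 [-0.1 -0.5]
 [ 0.   0.3]]
[[580.5 198.5 157. ]
 [494.8 167.8 157. ]
 [583.7 190.6 157. ]
 [498.9 159.7 157. ]] [539.5 179.1 157. ] yaw -1.227 91.01734322021693
[[581.1 197.6 160. ]
 [496.4 167.2 160. ]
 [584.3 189.7 160. ]
 [500.5 159.2 160. ]] [540.5 178.4 160. ] yaw -1.227 90.00852611196909
0 [541.8 169.9 159.8]
1 [538.9 177.7 159.8]
2 [536.  185.4 159.8]
```

Run:
```python
from plan import *
Rt=target(-1.222,.26,1);T=np.array([540,178.2,160]);z=Rt.as_matrix()[:,2]
for d in(-60,40): print(T+z*d);show(T+z*d,Rt)
```

```text
[545.27 163.7  217.98]
turn total units [0.03 0.11 0.2 ] then shift (after turn) [ 0.09 -1.14  3.1 ]  shift before turn [ 0.15 -1.15  3.1 ]
[536.49 187.86 121.34]
turn total units [0.03 0.11 0.2 ] then shift (after turn) [ 0.09 -1.14  8.1 ]  shift before turn [ 0.2  -1.16  8.1 ]
```

apply_moves([
  [[0.03,0.11,0.2],[0,0,0],1],
  [[0,0,0],[0.1,-0.6,0],1],
  [[0,0,0],[0,-0.55,0.5],1],
  [[0,0,0],[0,0,0.8],1],
  [[0,0,0],[0,0,0.8],1],
  [[0,0,0],[0,0,0.8],1],
  [[0,0,0],[0,0,0.8],1],
  [[0,0,0],[0,0,0.8],1],
  [[0,0,0],[0,0,0.8],1],
  [[0,0,0],[0,0,0.8],1],
  [[0,0,0],[0,0,0.8],1],
  [[0,0,0],[0,0,0.6],1],
  [[0,0,0],[0,0,0.6],1],
  [[0,0,0],[0,0,0],1],
  [[0,0,0],[0,0,0],1],
  [[0,0,0],[0,0,0],1],
])

```text
t: 5.6
position: [537.4, 189.3, 122.6]
ee_rot: [-2.84, -0.501, 0.062]
ft_force: [-0.4, -0.2, 0.0]
gripper_width: 86.7
grip_force: 0.0
```

Run:
```python
from plan import *
Rt=target(-1.222,.26,1);T=np.array([540,178.2,160]);z=Rt.as_matrix()[:,2]
show(T+z*40,Rt)
```

```text
turn total units [-0.01 -0.02  0.  ] then shift (after turn) [-0.07  0.07  0.05]  shift before turn [-0.07  0.07  0.05]
```

apply_moves([
  [[0,0,0],[0,0.05,0],0],
  [[0,0,0],[0,0,0],-0.4],
  [[0,0,0],[0,0,0],-0.6],
  [[0,0,0],[0,0,0],-0.7],
  [[0,0,0],[0,0,0],-0.8],
  [[0,0,0],[0,0,0],-1],
  [[0,0,0],[0,0,0],-1],
  [[0,0,0],[0,0,0],-1],
  [[0,0,0],[0,0,0],-1],
  [[0,0,0],[0,0,0],-1],
  [[0,0,0],[0,0,0],-1],
])

```text
t: 6.7
position: [536.9, 188.8, 121.7]
ee_rot: [-2.839, -0.501, 0.065]
ft_force: [-1.0, 1.2, 1.9]
gripper_width: 7.9
grip_force: 30.0
```

apply_moves([
  [[0,0,0],[0,0,-0.1],-1],
  [[0,0,0],[0,0,-0.2],-1],
  [[0,0,0],[0,0,-0.3],-1],
  [[0,0,0],[0,0,-0.4],-1],
  [[0,0,0],[0,0,-0.4],-1],
  [[0,0,0],[0,0,-0.4],-1],
  [[0,0,0],[0,0,-0.4],-1],
  [[0,0,0],[0,0,-0.4],-1],
  [[0,0,0],[0,0,-0.4],-1],
  [[0,0,0],[0,0,-0.4],-1],
  [[0,0,0],[0,0,-0.4],-1],
  [[0,0,0],[0,0,-0.4],-1],
  [[0,0,0],[0,0,-0.4],-1],
  [[0,0,0],[0,0,-0.4],-1],
  [[0,0,0],[0,0,-0.5],-1],
  [[0,0,0],[0,0,-0.6],-1],
  [[0,0,0],[0,0,-0.6],-1],
  [[0,0,0],[0,0,-0.6],-1],
  [[0,0,0],[0,0,-0.4],-1],
  [[0,0,0],[0,0,0],-1],
])

```text
t: 8.7
position: [551.5, 150.8, 271.9]
ee_rot: [-2.841, -0.5, 0.061]
ft_force: [0.1, -0.0, -0.6]
gripper_width: 7.7
grip_force: 30.0
```

Run:
```python
from plan import *
c=snap('side','s2');d=snap('wrist','w2')
A=cv2.resize(c['image'][120:340,170:310,::-1],None,fx=2.7,fy=2.7,interpolation=cv2.INTER_CUBIC)
B=cv2.resize(d['image'][:,:,::-1],(420,A.shape[0]))
cv2.imwrite('pics/p3.png',np.hstack([A,B]));print(A.shape,pose()[0])
```

```text
(594, 378, 3) [550.47 151.07 270.31]
```

View pics/p3.png

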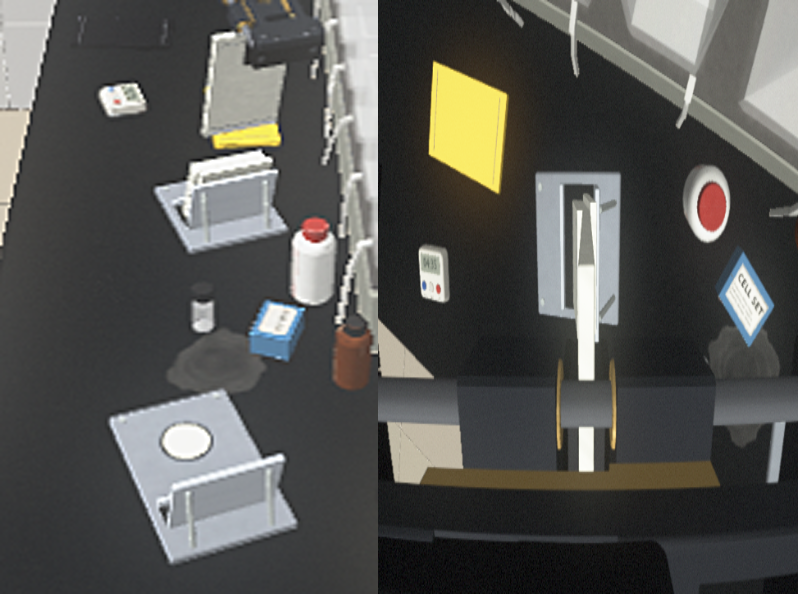

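```bash
cat > place.py <<'E'
from plan import *
def tgt(foot,yaw,x,h,th=.26):
    Rt=target(yaw,th,1);xr=np.array([np.cos(yaw),np.sin(yaw),0])
    b=np.append(foot,11)+xr*x+np.array([0,0,h]);return b-Rt.as_matrix()[:,2]*114.6,Rt
E
python3 - <<'E'
from place import *
from fit import fit,W,S,C
m=-48.4
o=[(S,(210.4,275),(-110,-65,10)),(S,(253,265),(-110,65,10)),(S,(280,313),(92,65,10)),(S,(233,327.5),(92,-65,10)),(S,(239.2,283.4),(m,0,10)),(C,(304.4,144.6),(m,0,10))]
x,f=fit(o,[500,-250,-1.2]);print(x,x[2]);foot=W(x,(49.6,0,10))[:2];print(foot)
P,Rt=tgt(foot,x[2],-9,110);print(P);show(P,Rt)
E
```

```text
[ 501.6 -229.4   -1.2] -1.2169810245373565
[ 518.8 -275.9]
[ 525.9 -295.1  231.7]
turn total units [-0. -0. -0.] then shift (after turn) [-8.9 20.3 -3.4]  shift before turn [-8.8 20.3 -3.4]
```

apply_moves([
  [[0,0,0],[-0.2,0.4,-0.15],-1],
  [[0,0,0],[-0.4,0.8,-0.2],-1],
  [[0,0,0],[-0.4,0.9,-0.2],-1],
  [[0,0,0],[-0.4,0.9,-0.2],-1],
  [[0,0,0],[-0.4,0.9,-0.2],-1],
  [[0,0,0],[-0.4,0.9,-0.2],-1],
  [[0,0,0],[-0.4,0.9,-0.2],-1],
  [[0,0,0],[-0.4,0.9,-0.2],-1],
  [[0,0,0],[-0.4,0.9,-0.2],-1],
  [[0,0,0],[-0.4,0.9,-0.2],-1],
  [[0,0,0],[-0.4,0.9,-0.2],-1],
  [[0,0,0],[-0.4,0.9,-0.2],-1],
  [[0,0,0],[-0.4,0.9,-0.2],-1],
  [[0,0,0],[-0.4,0.9,-0.2],-1],
  [[0,0,0],[-0.4,0.9,-0.1],-1],
  [[0,0,0],[-0.4,0.9,-0.1],-1],
  [[0,0,0],[-0.4,0.9,-0.1],-1],
  [[0,0,0],[-0.4,0.9,-0.1],-1],
  [[0,0,0],[-0.4,0.9,-0.1],-1],
  [[0,0,0],[-0.4,0.9,-0.1],-1],
])

```text
t: 10.8
position: [524.7, -236.1, 245.0]
ee_rot: [-2.84, -0.501, 0.064]
ft_force: [0.3, -0.6, -1.0]
gripper_width: 7.7
grip_force: 30.0
```

apply_moves([
  [[0,0,0],[-0.4,0.9,0],-1],
  [[0,0,0],[-0.4,0.8,0],-1],
  [[0,0,0],[-0.4,0.7,0],-1],
  [[0,0,0],[-0.2,0.5,0],-1],
  [[0,0,0],[0,0,0],-1],
  [[0,0,0],[0,0,0],-1],
])

```text
t: 11.4
position: [518.1, -296.0, 230.4]
ee_rot: [-2.839, -0.502, 0.064]
ft_force: [0.4, 0.7, -0.8]
gripper_width: 8.0
grip_force: 30.0
```

Run:
```python
from place import *
d=snap('wrist','w3')
cv2.imwrite('pics/p4.png',cv2.resize(d['image'][:,:,::-1],(800,600),interpolation=cv2.INTER_CUBIC));print(pose()[0])
show(*tgt(np.array([518.8,-275.9]),-1.217,-9,110))
```

```text
[ 518.29 -295.55  230.6 ]
turn total units [-0.01 -0.03 -0.03] then shift (after turn) [ 0.36  0.09 -0.08]  shift before turn [ 0.36  0.09 -0.08]
```

View pics/p4.png

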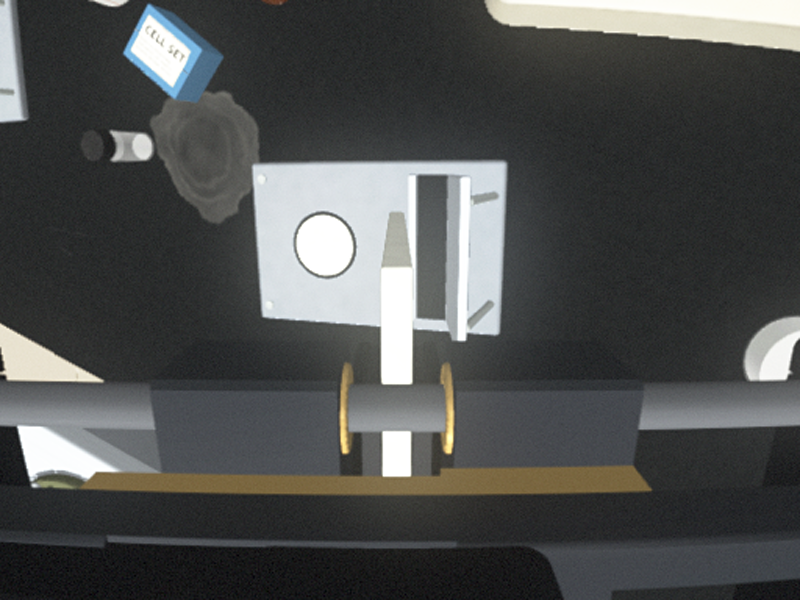

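Run:
```python
from place import *
from fit import fit,W,S
c=load('w3');q=lambda x,y:((x+.5)/1.5625-.5,(y+.5)/1.5625-.5)
o=[(c,q(253,163),(-110,65,10)),(c,q(506,161),(92,65,10)),(c,q(499,334),(92,-65,10)),(c,q(264,318),(-110,-65,10)),(c,q(325,245),(-48.4,0,10)),(c,q(461,177),(49.6+20.5,55,87)),(c,q(457,340),(49.6+20.5,-55,87))]
x,f=fit(o,[500,-250,-1.2]);print(x,x[2]);foot=W(x,(49.6,0,10))[:2];print(foot,W(x,(-48.4,0,10)));print(f.reshape(-1,2))
for h in(110,30,0):
  P,Rt=tgt(foot,x[2],-10,h);print(P);show(P,Rt)
for a in((381,266),(412,266)):print(onz(c,*q(*a),pose()[0][2]+39))
print('vial base', onz(c,*q(144,146),0))
```

```text
[ 501.4 -227.6   -1.2] -1.212300220259493
[ 518.8 -274.1] [ 484.4 -182.3   10. ]
[[-1.9 -0.2]
 [ 1.1 -1.2]
 [ 1.   1.3]
 [-1.7  0.2]
 [-0.3  0.1]
 [-0.1 -0.9]
 [ 0.1 10.7]]
[ 525.6 -292.3  231.7]
turn total units [-0.  -0.  -0.1] then shift (after turn) [ 0.4 -0.  -0. ]  shift before turn [ 0.4 -0.  -0. ]
[ 525.6 -292.3  151.7]
turn total units [-0.  -0.  -0.1] then shift (after turn) [0.4 1.  3.8]  shift before turn [0.4 1.  3.8]
[ 525.6 -292.3  121.7]
turn total units [-0.  -0.  -0.1] then shift (after turn) [0.4 1.4 5.3]  shift before turn [0.4 1.4 5.3]
[ 562.8 -286.8  269.6]
[ 565.8 -293.8  269.6]
vial base [500.7   8.    0. ]
```

apply_moves([
  [[0,0,-0.08],[0.2,0,0],-1],
  [[0,0,0],[0.2,0,0],-1],
  [[0,0,0],[0,0.1,0.4],-1],
  [[0,0,0],[0,0.15,0.6],-1],
  [[0,0,0],[0,0.15,0.6],-1],
  [[0,0,0],[0,0.15,0.6],-1],
  [[0,0,0],[0,0.15,0.6],-1],
  [[0,0,0],[0,0.15,0.6],-1],
  [[0,0,0],[0,0.1,0.4],-1],
  [[0,0,0],[0,0.1,0.3],-1],
  [[0,0,0],[0,0,0],-1],
  [[0,0,0],[0,0,0],-1],
])

```text
t: 12.65
position: [525.4, -293.2, 146.0]
ee_rot: [-2.838, -0.512, 0.062]
ft_force: [0.8, -0.0, -0.8]
gripper_width: 7.4
grip_force: 30.0
```

Run:
```python
from place import *
for h in(4,0): show(*tgt(np.array([518.8,-274.1]),-1.214,-10,h))
print(env.state()['ft_force'])
d=snap('side','s3');cv2.imwrite('pics/p5.png',cv2.resize(d['image'][200:350,180:330,::-1],(600,600),interpolation=cv2.INTER_CUBIC))
```

```text
turn total units [-0.   -0.03  0.01] then shift (after turn) [0.02 0.22 0.99]  shift before turn [0.02 0.22 0.99]
turn total units [-0.   -0.03  0.01] then shift (after turn) [0.02 0.27 1.18]  shift before turn [0.02 0.27 1.18]
[ 0.81 -0.04 -0.84]
```

View pics/p5.png

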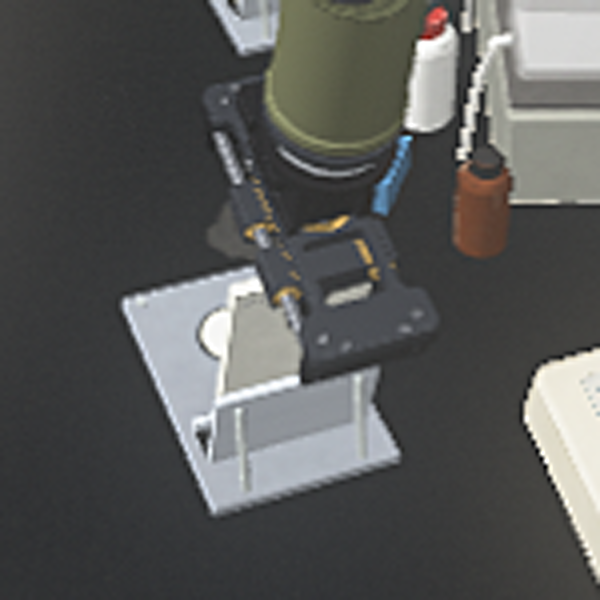

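The panel hangs just in front of the backrest, between it and the lip (backrest top edge at about (215,405)–(375,370)). I now lower it gently.

apply_moves([
  [[0,0,0],[0,0.05,0.25],-1],
  [[0,0,0],[0,0.05,0.25],-1],
  [[0,0,0],[0,0.05,0.2],-1],
  [[0,0,0],[0,0.05,0.2],-1],
  [[0,0,0],[0,0.02,0.1],-1],
  [[0,0,0],[0,0,0],-1],
  [[0,0,0],[0,0,0],-1],
])

```text
t: 13.4
position: [525.0, -292.2, 125.3]
ee_rot: [-2.838, -0.512, 0.063]
ft_force: [0.2, 0.8, -1.2]
gripper_width: 7.8
grip_force: 30.0
```

apply_moves([
  [[0,0,0],[0,0.02,0.06],-1],
  [[0,0,0],[0,0.01,0.06],-1],
  [[0,0,0],[0,0,0],-1],
])

```text
t: 13.7
position: [524.8, -292.1, 122.6]
ee_rot: [-2.838, -0.512, 0.063]
ft_force: [-0.2, -0.7, -1.1]
gripper_width: 7.8
grip_force: 30.0
```

apply_moves([
  [[0,0,0],[0,0.01,0.05],-1],
  [[0,0,0],[0,0,0],-1],
])

```text
t: 13.9
position: [525.0, -292.2, 122.0]
ee_rot: [-2.838, -0.512, 0.063]
ft_force: [-0.4, -0.4, -0.5]
gripper_width: 7.8
grip_force: 30.0
```

apply_moves([
  [[0,0,0],[0,0.01,0.05],-1],
  [[0,0,0],[0,0,0],-1],
])

```text
t: 14.1
position: [525.2, -292.2, 121.8]
ee_rot: [-2.838, -0.512, 0.062]
ft_force: [-0.1, -1.2, 5.2]
gripper_width: 7.6
grip_force: 30.0
```

apply_moves([
  [[0,0,0],[0,0,0],-0.75],
  [[0,0,0],[0,0,0],-0.7],
  [[0,0,0],[0,0,0],-0.6],
  [[0,0,0],[0,0,0],-0.5],
  [[0,0,0],[0,0,0],-0.3],
  [[0,0,0],[0,0,0],0],
  [[0,0,0],[0,0,0],0.4],
  [[0,0,0],[0,0,0],0.4],
  [[0,0,0],[0,0,0],0.4],
  [[0,0,0],[0,0,0],0.4],
  [[0,0,0],[0,0,-0.4],0.4],
  [[0,0,0],[0,0,-0.8],0.4],
  [[0,0,0],[0,0,-0.8],0.4],
  [[0,0,0],[0,0,-0.8],0.4],
  [[0,0,0],[0,0,-0.8],0.4],
  [[0,0,0],[0,0,-0.8],0.4],
  [[0,0,0],[0,0,0],0.4],
])

```text
t: 15.8
position: [533.8, -314.7, 208.6]
ee_rot: [-2.842, -0.512, 0.058]
ft_force: [0.3, 0.0, -0.1]
gripper_width: 61.1
grip_force: 0.0
```

Run:
```python
from place import *
print(env.state()['joint_positions'])
S=load('side');c=load('w3');d=snap('side','s4')
print('white',onz(S,220+395/6,155+455/6,0),'carton',onz(S,220+255/6,155+570/6,0),onz(S,220+340/6,155+585/6,0),onz(S,220+255/6,155+530/6,32),'amber',onz(S,300,262,0))
Rt=target(-1.212,0,1);P=np.array([500.5,7,130]);show(P,Rt)
cv2.imwrite('pics/p6.png',cv2.resize(d['image'][130:350,180:330,::-1],(409,600),interpolation=cv2.INTER_CUBIC))
```

```text
[ 0.78  0.44 -0.28  1.36 -0.05  1.56 -0.69]
white [629.18  56.52   0.  ] carton [553.34 -34.05   0.  ] [595.62 -45.42  -0.  ] [552.7  -40.31  32.  ] amber [662.44 -87.33   0.  ]
turn total units [-2.58 -0.05 -0.02] then shift (after turn) [  4.1  -15.6    3.85]  shift before turn [  4.05 -14.11   7.73]
```

View pics/p6.png

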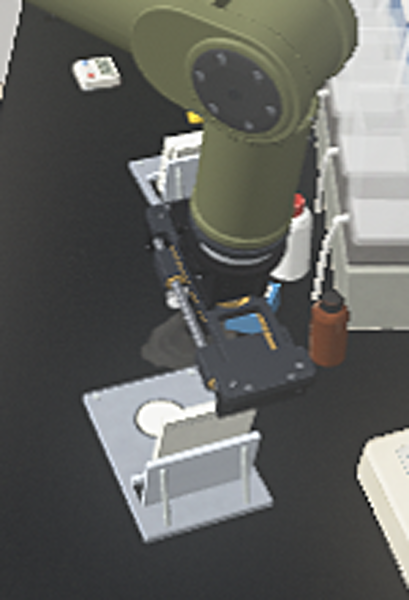

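apply_moves([
  [[0,0,0],[0,0,-1],0.3],
  [[0,0,0],[0,0,-1],0.3],
  [[-0.86,-0.02,0],[0,-0.5,0],0.3],
  [[-0.86,-0.02,0],[0.2,-0.9,0],0.3],
  [[-0.86,-0.01,0],[0.3,-0.9,0],0.3],
  [[0,0,0],[0.3,-0.9,0.2],0.3],
  [[0,0,0],[0.3,-0.9,0.4],0.3],
  [[0,0,0],[0.3,-0.9,0.4],0.3],
  [[0,0,0],[0.3,-0.9,0.4],0.3],
  [[0,0,0],[0.3,-0.9,0.4],0.3],
  [[0,0,0],[0.3,-0.9,0.4],0.3],
  [[0,0,0],[0.3,-0.9,0.4],0.3],
  [[0,0,0],[0.3,-0.9,0.4],0.3],
  [[0,0,0],[0.3,-0.9,0.4],0.3],
  [[0,0,0],[0.3,-0.9,0.4],0.3],
  [[0,0,0],[0.3,-0.9,0.4],0.3],
  [[0,0,0],[0.2,-0.9,0.4],0.3],
  [[0,0,0],[0.2,-0.9,0.4],0.3],
  [[0,0,0],[0,0,0],0.3],
  [[0,0,0],[0,0,0],0.3],
])

```text
t: 17.85
position: [516.5, -32.5, 151.6]
ee_rot: [-3.089, -0.558, 0.007]
ft_force: [-0.5, -0.7, 0.8]
gripper_width: 56.5
grip_force: 0.0
```

Run:
```python
from place import *
print(pose()[0],pose()[1].as_matrix()[:,2])
Rt=target(-1.212,0,1);show([500.5,7,130],Rt);show([500.5,7,21],Rt)
d=snap('wrist','w4');im=d['image'][:,:,::-1]
for z in(0,58):
    u=proj(d,np.array([500.5,7,z]));print(z,u*1.25)
cv2.imwrite('pics/p7.png',cv2.resize(im,(640,480),interpolation=cv2.INTER_CUBIC))
```

```text
[516.45 -32.5  151.6 ] [-0.  0. -1.]
turn total units [-0.04  0.04 -0.01] then shift (after turn) [-0.05 -2.13  1.08]  shift before turn [-0.05 -2.13  1.09]
turn total units [-0.04  0.04 -0.01] then shift (after turn) [-0.05 -2.13  6.53]  shift before turn [-0.03 -2.11  6.54]
0 [263.53 223.37]
58 [251.89 243.21]
```

View pics/p7.png

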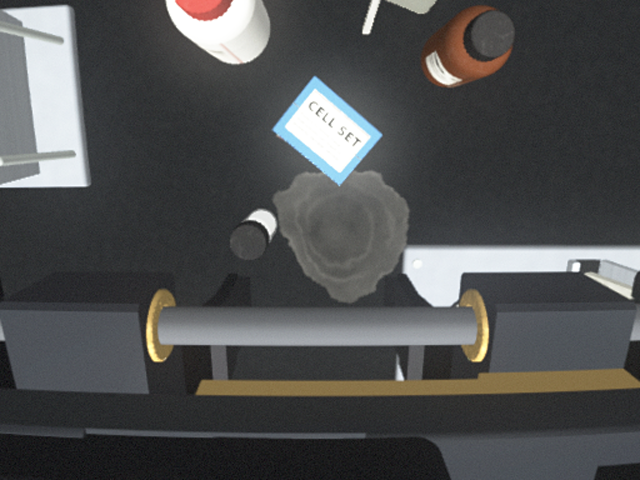

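Run:
```python
from place import *
d=load('w4');print(onz(d,249.5/1.25,241/1.25,58))
Rt=target(-1.212,0,1);show([499.5,9,21],Rt)
```

```text
[501.36   8.9   58.  ]
turn total units [-0.03  0.03 -0.03] then shift (after turn) [-0.07 -2.28  6.55]  shift before turn [-0.06 -2.26  6.56]
```

apply_moves([
  [[-0.03,0.03,0],[0,-0.8,0],0.3],
  [[0,0,0],[0,-0.8,0],0.3],
  [[0,0,0],[0,-0.63,0],0.3],
  [[0,0,0],[0,0,0.5],0.3],
  [[0,0,0],[0,0,0.8],0.3],
  [[0,0,0],[0,0,0.8],0.3],
  [[0,0,0],[0,0,0.8],0.3],
  [[0,0,0],[0,0,0.8],0.3],
  [[0,0,0],[0,0,0.8],0.3],
  [[0,0,0],[0,0,0.8],0.3],
  [[0,0,0],[0,0,0.7],0.3],
  [[0,0,0],[0,0,0.5],0.3],
  [[0,0,0],[0,0,0],0.3],
  [[0,0,0],[0,0,0],0.3],
])

```text
t: 19.3
position: [501.4, 10.0, 22.3]
ee_rot: [-3.091, -0.559, -0.002]
ft_force: [-0.2, -0.9, 0.8]
gripper_width: 56.4
grip_force: 0.0
```

apply_moves([
  [[0,0,0],[0,0,0],0],
  [[0,0,0],[0,0,0],-0.15],
  [[0,0,0],[0,0,0],-0.25],
  [[0,0,0],[0,0,0],-0.35],
  [[0,0,0],[0,0,0],-0.42],
  [[0,0,0],[0,0,0],-0.5],
  [[0,0,0],[0,0,0],-1],
  [[0,0,0],[0,0,0],-1],
  [[0,0,0],[0,0,0],-1],
  [[0,0,0],[0,0,0],-1],
])

```text
t: 20.3
position: [501.3, 9.9, 22.3]
ee_rot: [3.091, 0.559, 0.002]
ft_force: [0.4, -1.2, 0.7]
gripper_width: 23.6
grip_force: 29.9
```

Run:
```python
from place import *
Rt=target(-1.212,0,1);print(pose()[0],pose()[1].as_matrix()[:,2],env.state()['gripper_width'])
for z in (90,pose()[0][2]+10):show([484.4,-182.3,z],Rt)
```

```text
[501.34   9.89  22.32] [ 0.  0. -1.] 23.560840960444015
turn total units [ 0.   -0.01 -0.01] then shift (after turn) [-4.17  8.7  -3.38]  shift before turn [-4.15  8.71 -3.39]
turn total units [ 0.   -0.01 -0.01] then shift (after turn) [-4.17  8.7  -0.5 ]  shift before turn [-4.16  8.71 -0.5 ]
```

apply_moves([
  [[0,0,0],[0,0,-0.4],-1],
  [[0,0,0],[0,0,-0.8],-1],
  [[0,0,0],[0,0,-0.8],-1],
  [[0,0,0],[0,0,-0.8],-1],
  [[0,0,0],[-0.3,0.6,-0.6],-1],
  [[0,0,0],[-0.4,0.8,0],-1],
  [[0,0,0],[-0.4,0.8,0],-1],
  [[0,0,0],[-0.4,0.8,0],-1],
  [[0,0,0],[-0.4,0.8,0],-1],
  [[0,0,0],[-0.4,0.8,0],-1],
  [[0,0,0],[-0.4,0.8,0],-1],
  [[0,0,0],[-0.4,0.8,0],-1],
  [[0,0,0],[-0.4,0.8,0],-1],
  [[0,0,0],[-0.4,0.8,0],-1],
  [[0,0,0],[-0.3,0.6,0],-1],
  [[0,0,0],[0,0.3,0],-1],
  [[0,0,0],[0,0,0],-1],
  [[0,0,0],[0,0,0],-1],
])

```text
t: 22.1
position: [483.7, -181.4, 90.2]
ee_rot: [-3.091, -0.56, -0.002]
ft_force: [-0.2, -0.1, 0.8]
gripper_width: 23.3
grip_force: 29.9
```

Run:
```python
from place import *
Rt=target(-1.212,0,1);print(pose()[0])
show([484.4,-182.3,22.3+10],Rt)
```

```text
[ 483.66 -181.44   90.19]
turn total units [-0.01 -0.01 -0.  ] then shift (after turn) [0.02 0.05 2.89]  shift before turn [0.02 0.05 2.89]
```

apply_moves([
  [[0,0,0],[0.02,0.04,0.3],-1],
  [[0,0,0],[0,0,0.5],-1],
  [[0,0,0],[0,0,0.5],-1],
  [[0,0,0],[0,0,0.5],-1],
  [[0,0,0],[0,0,0.4],-1],
  [[0,0,0],[0,0,0.3],-1],
  [[0,0,0],[0,0,0.15],-1],
  [[0,0,0],[0,0,0],-1],
  [[0,0,0],[0,0,0],-1],
])

```text
t: 23.0
position: [484.4, -183.1, 37.5]
ee_rot: [3.091, 0.559, 0.002]
ft_force: [0.2, -0.3, -0.6]
gripper_width: 23.4
grip_force: 29.9
```

apply_moves([
  [[0,0,0],[0,0,0.06],-1],
  [[0,0,0],[0,0,0.06],-1],
  [[0,0,0],[0,0,0],-1],
])

```text
t: 23.3
position: [484.1, -183.1, 34.8]
ee_rot: [3.091, 0.559, 0.002]
ft_force: [0.4, 0.0, 0.4]
gripper_width: 23.3
grip_force: 29.9
```

apply_moves([
  [[0,0,0],[0,0,0.05],-1],
  [[0,0,0],[0,0,0],-1],
])

```text
t: 23.5
position: [484.0, -183.0, 33.7]
ee_rot: [-3.091, -0.559, -0.001]
ft_force: [-0.9, -0.1, -0.5]
gripper_width: 23.4
grip_force: 29.9
```

apply_moves([
  [[0,0,0],[0,0,0.05],-1],
  [[0,0,0],[0,0,0],-1],
])

```text
t: 23.7
position: [484.0, -183.0, 32.6]
ee_rot: [-3.091, -0.558, -0.001]
ft_force: [-0.3, -0.2, -1.2]
gripper_width: 23.7
grip_force: 29.9
```

apply_moves([
  [[0,0,0],[0,0,0.04],-1],
  [[0,0,0],[0,0,0],-1],
])

```text
t: 23.9
position: [484.2, -183.1, 32.3]
ee_rot: [3.091, 0.559, 0.002]
ft_force: [-0.1, 0.0, 2.7]
gripper_width: 23.3
grip_force: 29.8
```

Contact at 2.7 N. I open gently, then rise and back off.

apply_moves([
  [[0,0,0],[0,0,0],-0.4],
  [[0,0,0],[0,0,0],-0.3],
  [[0,0,0],[0,0,0],-0.1],
  [[0,0,0],[0,0,0],0.1],
  [[0,0,0],[0,0,0],0.2],
  [[0,0,0],[0,0,0],0.2],
  [[0,0,0],[0,0,0],0.2],
  [[0,0,0],[0,0,0],0.2],
  [[0,0,0],[0,0,-0.3],0.2],
  [[0,0,0],[0,0,-0.6],0.2],
  [[0,0,0],[0,0,-0.8],0.2],
  [[0,0,0],[0,0,-0.8],0.2],
  [[0,0,0],[0,0,-0.8],0.2],
  [[0,0,0],[0,0,-0.8],0.2],
  [[0,0,0],[0,0,-0.8],0.2],
  [[0,0,0],[0,-0.6,-0.8],0.2],
  [[0,0,0],[0,-0.8,-0.8],0.2],
  [[0,0,0],[0,-0.8,-0.8],0.2],
  [[0,0,0],[0,-0.8,-0.6],0.2],
  [[0,0,0],[0,0,0],0.2],
])

```text
t: 25.9
position: [464.2, -125.1, 192.9]
ee_rot: [3.088, 0.563, 0.008]
ft_force: [-0.3, -0.3, 0.5]
gripper_width: 52.4
grip_force: 0.0
```

Run:
```python
from place import *
a=snap('side','s9');b=snap('wrist','w9')
A=cv2.resize(a['image'][130:350,180:320,::-1],(380,597),interpolation=cv2.INTER_CUBIC);B=cv2.resize(b['image'][:300,112:,::-1],(420,315))
cv2.imwrite('pics/p9.png',np.hstack([A,np.vstack([B,np.zeros((282,420,3),np.uint8)])]))
```

```text
(no output)
```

View pics/p9.png

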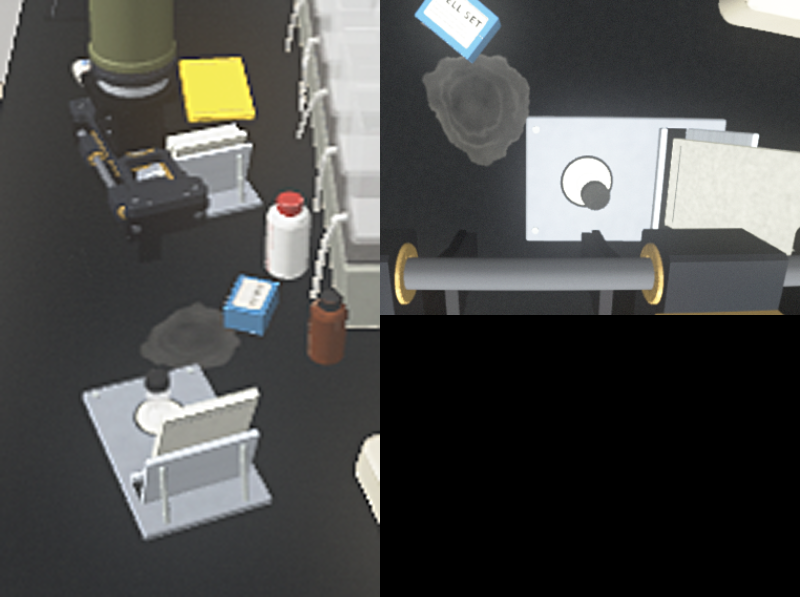

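The vial stands upright on the mark: cap at (595,194), mark centre at about (587,182). The panel leans squarely behind the lip. A last numeric check, then I hand in.

Run:
```python
from place import *
b=load('w9');q=lambda x,y:((x-380)/1.05+112,y/1.05)
v=onz(b,*q(595,195),68);m=onz(b,*q(586.5,182),10);print(v,m,np.linalg.norm((v-m)[:2]))
if np.linalg.norm((v-m)[:2])<9: print(env.job_done())
```

```text
[ 483.33 -179.81   68.  ] [ 483.78 -182.15   10.  ] 2.3874840284527648
the job is handed in; nothing more can be done
None
```

The job is handed in: in the last pictures the tall white panel leans on the viewing stand behind the lip, and the vial stands upright about 2 mm from the mark's centre. The bottles, the carton and the part of the short stack in view looked undisturbed. I did not see the judge's verdict.

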